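Unlock the stack punch and park its clevis pin

TASK

Unlock the paper punch: draw the lock pin all the way out of its slanting bore so that the side lever springs up, then park the pin in the notch of the slanting bracket beside the punch, knob up and with its shoulder fully down in the pocket, and let go. Lower it gently until you feel it stand, neither forcing it nor letting it drop, and leave the other things on the desk where they are.

Things in the scene. Friction and masses are not known exactly. Their poses are not given: they have to be found in the camera images.
- pin_knob (a point): Centre of the lock pin's black round knob (26 mm diameter, 50 mm long; this point is half-way up). z: the pin's axis, from tip to knob. Below the knob: steel flange 36 mm wide, 6 mm thick, its top 25 mm under this point; shoulder 21 mm wide, 8 mm high; shank 12 mm wide, 85 mm long. About 0.16 kg. Starts fully home in the bore, leaning 33 degrees from vertical.
- pin_shoulder (a point): Centre of the underside of the pin's shoulder, on its axis, 39 mm below the knob's centre. It rests on the bore's mouth at the start and on the floor of the bracket's pocket when parked.
- pin_tip (a point): Tapered tip of the pin's steel shank, 85 mm below the shoulder's underside, on the axis.
- clevis: Canted steel clevis of the punch. Origin: centre of the bore's mouth on its top face (60 by 76 mm), 115 mm above the table. z: up along the bore, 33 degrees from vertical; y: level, to the lever's side; x: up the slope, towards the column. Bore 14.5 mm wide, 73 mm through. The lever's spring presses sideways on the pin: drawing it takes about 5 to 15 N, and it is clear after 85 mm.
- handle_end (a point): Middle of the lower front edge of the punch's grey carrying handle, a level bar (32 mm wide, 20 mm thick, 135 mm long, underside 215 mm above the table) that runs back from above the pin: a gripper pointing straight down strikes it, so come along the pin's slant, with the fingers on either side of the knob along the clevis's y.
- bracket: Fixed slide bar of the parking bracket, on the side of the punch away from the lever; axes parallel to the clevis's. A steel plate (60 mm wide in x, square to z) is clamped on it by hand anywhere up to 16 mm up or down along z; how high is not given: feel for it. Origin: centre of the plate's pocket floor at middle height, 115 mm above the table. In x and y the plate is always the same.
- notch_mouth (a point): Middle of the flared mouth, about 48 mm wide, of the notch in the plate, at y = -58 mm in the bracket's axes (given for the plate at middle height). The notch runs from here along +y through the 10 mm plate, straight and 15 mm wide from y = -35 mm on. The shank enters sideways here, with the shoulder more than 6 mm above the floor (over the lip).
- notch_end (a point): Closed end of the notch, at y = +7 mm in the bracket's axes (plate at middle height). The shank stops on it 1 mm past the pocket's centre; from there the pin is lowered along -z until it is felt to stand. The pocket, 24.5 mm square, lies within a lip 6 mm high cut only by the notch: a shoulder down in it cannot slide off along y; one on the lip can.
- lever (a joint): Angle of the punch's side lever, rad: 0 locked down by the pin; springs up by itself to 0.6 when the pin is out. It is 235 mm long with a black grip, reaches out on the +y side of the clevis, and is hinged 130 mm above the table, about 80 mm behind the bore's mouth; rising, it stays clear of the pin.
Mind the look-alikes: they are no part of the job. What is shaped like the part that bears pin_knob but green or red is not meant.

How it is judged:
By the outcome, as a careful person would: the job done as asked, in the order asked, and still so for the second after the job is handed in, with the robot touching nothing.
It also fails if it takes over 58 s, if anything falls off the work surface, if the arm or the gripper's body presses on something with over 40 N, if the wrist force passes 120 N, or if a joint passes its speed limit or range.

ROBOT

A 6-joint arm with a two-finger parallel gripper is mounted at the origin on the work surface. World frame = base frame: x ahead of the robot, y to its left, z up, the work surface at z = 0. Lengths are in m, angles in rad, forces in N, time in s.
With the tool pointing down it reaches from about 0.225 to 0.725 m from the base axis. Payload 3.1 kg.
Tool frame: the origin (TCP) lies midway between the tips of the shut fingers; the grasp point (between the pads) lies 19 mm behind it; x points along the fingers, z is the direction in which the jaws open and shut, and the axes are right-handed (so a half turn about x gives the same grasp; the last joint's range is limited). The gripper opens to 85 mm and grips with 20 to 120 N. Pads are 22 mm wide; open, the fingers measure 114 mm over their backs; the gripper's body (76 mm by 85 mm) begins 54 mm behind the grasp point. The pads swing forward as they close: fully open they stand 13 mm farther back than shut.
Start: joints at [1.058, 0.048, 0.099, 1.622, 0, 1.443], TCP at [0.197, 0.487, 0.231] pointing down, gripper open.
Joint ranges: [-2.91, 2.91], [-0.99, 1.94], [-1.21, 1.42], [-2.12, 2.29], [-1.49, 1.47], [-3.14, 3.14]. Speed limits (rad/s): [2.79, 2.79, 3.14, 3.14, 3.14, 3.14].

INTERFACE

Orientations are given as a unit quaternion [x, y, z, w].
In Python, from bench import state, snapshot, camera_params, job_done gives the robot as it stands.
- The arm moves only by the tool carry_out, never from a script. Its argument "series" is a list that holds one entry, the list of rows, each a list of 6 numbers: the shift along the tool's x, y, z normalised to -1 to 1, where 1 is 2.5 cm, then the turn, a rotation vector about the tool's x, y, z normalised to -1 to 1, where 1 is 5 degrees. A call has exactly 10 rows; each row shifts and turns the commanded pose from where the row before left it, along the tool's axes as they then stand; what a row does not reach is not made up. A row lasts 1/8 s, in which the tool goes at most 62.5 mm and 10.7 degrees, less where a joint would pass 70% of its speed; a pose out of reach is approached as far as the arm can. A call with a number of a shift or a turn outside -1 to 1 is refused whole. A call with a gripper value outside its range is refused whole. "hand" is the closure, from -1 (fully open) to 1 (shut), set as the call begins (left out, the last holds). The fingers move at their own pace and stop on an object; the grip force is fixed at half the most. Time passes only in rows, so rows that do not move let the fingers close, or fill a call up. It gives the time, the measured TCP pose, the force and the opening at its end, in the units of the state.
- state(): the state, without advancing time (a new reading comes with each control period).
- snapshot(name): name is "scene" or "top"; returns (picture, depth): 480x640x3 uint8, red, green, blue; 480x640 float32, m along the optical axis (not along the pixel's ray), 0 where there is no reading.
- camera_params(name): a dict with "fx", "fy", "cx", "cy" (pixels), "rvec" (rotation vector, rad) and "tvec" (3), from world to camera coordinates, as OpenCV has them. Camera axes: x right, y down, z forward; pixel columns grow to the right and rows downward; lengths in m; the calibration is good to about 2 mm. A picture is of the moment at which its call begins. camera_params takes no time and is no camera call.
- job_done(): hands the job in, once; it reports no verdict.
The state is a dict: "t": time; "q": joint angles; "joint_vel": joint speeds; "tau": joint torques, N m; "tool_pos": TCP position; "tool_rot": TCP orientation; "force": force on the tool from outside, world axes, zero at the start; "ft_torque": the same for the moment, N m; "grip_width": finger opening in m.
Only numpy, scipy, OpenCV 4.12 (cv2) and the standard library are available. Lean on these libraries where they do the work, as an engineer would, in place of code of your own. Each camera call takes 0.05 s, during which the arm holds its last target.

## Working session

There is one attempt and no reset: what is moved stays moved. The work goes in short steps, Python scripts to look and compute and a tool call to move; the robot and the scene stay as the last step left them, time stands still between calls to the robot, and variables do not carry over. Pictures are saved under pics/ and viewed, and the job is handed in when it is done.

Besides the shell and the picture viewer there is one more tool, called after ">>>" as name(argument=value, ...), one argument or row to a line, values as JSON. carry_out: Moves the arm, as the interface text tells. Its arguments: {"type":"object","properties":{"series":{"type":"array"},"hand":{"type":"number"}},"required":["series"]}

```bash
mkdir -p pics; ls; python3 - <<'E'
from bench import *
import cv2,numpy as np
print(state())
for n in("scene","top"):
    p,d=snapshot(n); cv2.imwrite(f"pics/{n}0.png",p[:,:,::-1]); np.save(f"{n}0.npy",d); print(n,camera_params(n))
E
```

```text
pics
{'t': 0.0, 'q': array([ 1.05822524e+00,  4.86892792e-02,  9.75532527e-02,  1.62198105e+00,
       -7.36100375e-06,  1.44299118e+00]), 'joint_vel': array([-8.12683224e-05,  2.12022580e-04,  1.51280924e-03, -9.97887196e-04,
        2.12676816e-03, -6.59716519e-04]), 'tau': array([ 1.15668190e-03, -3.38776231e+01,  3.20017540e+01,  2.01652333e-02,
        1.26953923e-04, -4.55759974e-06]), 'tool_pos': array([0.19676493, 0.48606477, 0.23012677]), 'tool_rot': array([-0.39554663,  0.58710667,  0.3948058 ,  0.58564238]), 'force': array([ 0.46007256,  0.70766905, -0.08766764]), 'ft_torque': array([ 0.01364356, -0.0511481 , -0.01258221]), 'grip_width': 0.08564649081297988}
scene {'fx': 510.6041654700669, 'fy': 510.6041654700669, 'cx': 318.6216304497469, 'cy': 247.81617719109678, 'rvec': array([ 2.04241212,  0.88226308, -0.47231595]), 'tvec': array([-0.28579779, -0.09387986,  1.56477861])}
top {'fx': 512.8198385375564, 'fy': 512.8198385375564, 'cx': 321.62721092385266, 'cy': 244.7365537892819, 'rvec': array([ 2.16503909, -2.11422343,  0.11302962]), 'tvec': array([-0.04021312,  0.47466458,  1.23987558])}
```

View pics/scene0.png

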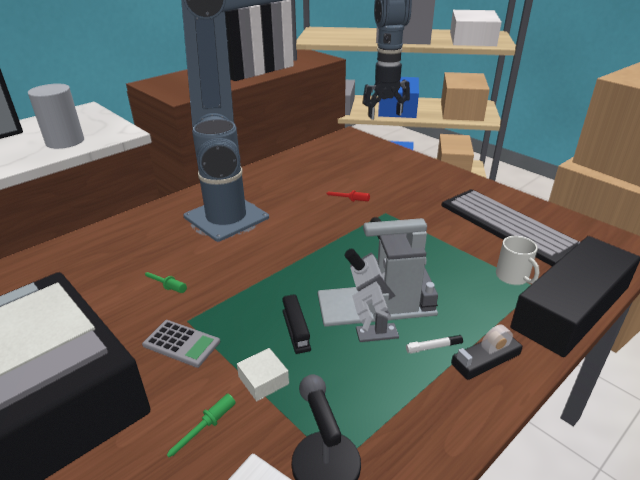

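View pics/top0.png

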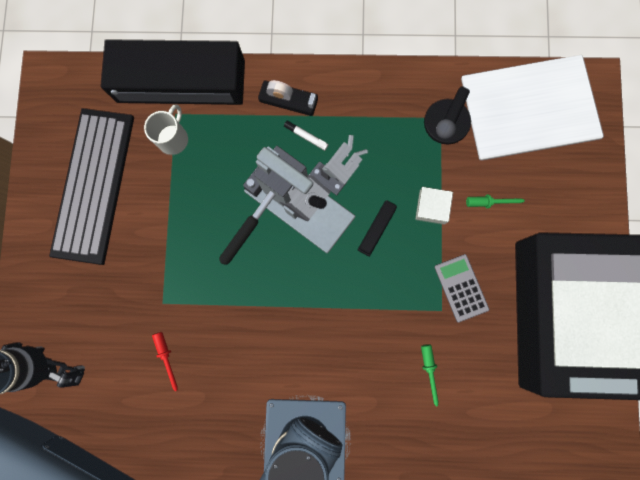

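```bash
cat > h.py <<'E'
import numpy as np,cv2
from bench import *
from scipy.spatial.transform import Rotation as R
def cam(n):
    c=camera_params(n);return c,R.from_rotvec(c['rvec']).as_matrix(),np.array(c['tvec'])
def unproj(n,u,v,d):
    c,M,t=cam(n);return M.T@(np.array([(u-c['cx'])/c['fx']*d,(v-c['cy'])/c['fy']*d,d])-t)
def proj(n,P):
    c,M,t=cam(n);q=M@np.array(P)+t;return np.array([c['fx']*q[0]/q[2]+c['cx'],c['fy']*q[1]/q[2]+c['cy']])
def cloud(n,d):
    c,M,t=cam(n);v,u=np.mgrid[:480,:640]
    p=np.stack([(u-c['cx'])/c['fx']*d,(v-c['cy'])/c['fy']*d,d],-1);return (p-t)@M
def crop(img,u0,v0,u1,v1,f,name):
    cv2.imwrite(name,cv2.resize(img[v0:v1,u0:u1],None,fx=f,fy=f,interpolation=cv2.INTER_CUBIC))
E
python3 - <<'E'
from h import *
a=cv2.imread('pics/top0.png');crop(a,215,115,375,265,5,'pics/t0c.png')
a=cv2.imread('pics/scene0.png');crop(a,310,205,450,345,5,'pics/s0c.png')
E
```

```text
(no output)
```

View pics/t0c.png

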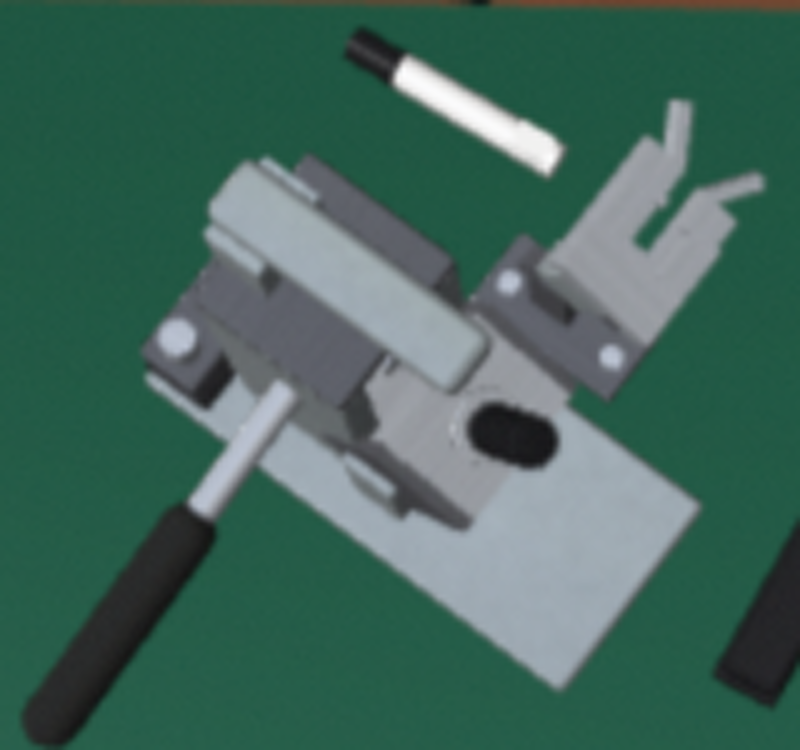

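View pics/s0c.png

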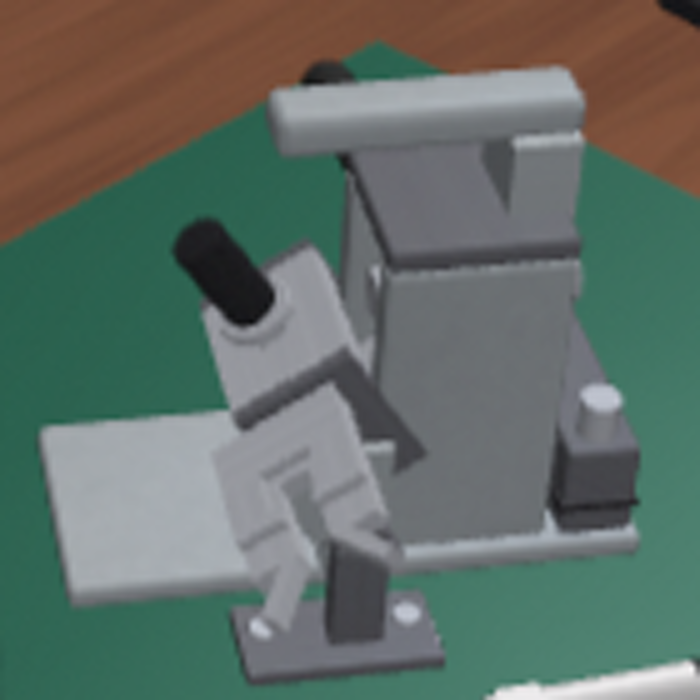

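```bash
python3 - <<'E'
from h import *
D={n:np.load(f'{n}0.npy') for n in('top','scene')}
C={n:cloud(n,D[n]) for n in D}
I={n:cv2.imread(f'pics/{n}0.png').astype(int) for n in D}
P=C['top']
# table check
print('mat z',np.median(P[280:300,180:240,2]), np.median(C['scene'][320:335,240:270,2]))
# handle: top points z>0.225 in region
def reg(n,u0,v0,u1,v1):
    m=np.zeros((480,640),bool);m[v0:v1,u0:u1]=1;return m
m=reg('top',250,140,320,200)&(P[...,2]>.228)&(P[...,2]<.25)
q=P[m];print('handle n',m.sum(),'z',np.median(q[:,2]))
r=cv2.minAreaRect((q[:,:2]*1000).astype(np.float32));print(r, np.median(q[:,:2],0))
print(cv2.boxPoints(r))
# base plate
m=reg('top',240,180,360,260)&(P[...,2]>.003)&(P[...,2]<.02)&(I['top'].min(-1)>120)
r=cv2.minAreaRect((P[m][:,:2]*1000).astype(np.float32));print('base',r,np.median(P[m][:,2]),m.sum());print(cv2.boxPoints(r))
# planes by points in the top view crops
def plane(n,poly,tol=.003):
    m=np.zeros((480,640),np.uint8);cv2.fillPoly(m,[np.array(poly,np.int32)],1)
    p=C[n][m>0];p=p[np.isfinite(p).all(1)]
    for k in range(4):
        c=np.median(p,0) if k==0 else p.mean(0)
        w=np.linalg.svd(p-c)[2][2];w*=np.sign(w[2]);e=(p-c)@w
        p=p[abs(e)<max(tol,1e-4)]
    print(n,len(p),'c',c.round(4),'n',w.round(4),'tilt',np.degrees(np.arccos(w[2])).round(1),'az',np.degrees(np.arctan2(w[1],w[0])).round(1),'rms',e.std().round(4))
f=lambda L,o:[(x/5+o[0],y/5+o[1]) for x,y in L]
plane('top',f([(400,380),(440,400),(450,440),(480,480),(460,510),(395,440)],(215,115)))
plane('scene',f([(225,350),(300,335),(325,260),(340,340),(240,400)],(310,205)))
plane('top',f([(570,255),(630,270),(670,300),(640,330)],(215,115)))
plane('scene',f([(235,470),(265,460),(290,530),(250,535)],(310,205)))
E
```

```text
mat z 0.001854858205020833 0.0019282543766833138
handle n 917 z 0.23514566999329478
((608.75537109375, 48.586158752441406), (135.07313537597656, 32.43343734741211), 54.4704475402832) [0.60674016 0.04730739]
[[556.3109      3.0477295]
 [582.7058    -15.800079 ]
 [661.1998     94.12459  ]
 [634.80493   112.9724   ]]
base ((607.9330444335938, 14.146682739257812), (263.5429992675781, 178.19517517089844), 54.18946838378906) 0.012606400163922608 2054
[[ 458.57837   -40.58265 ]
 [ 603.0869   -144.84586 ]
 [ 757.2877     68.876015]
 [ 612.7792    173.13922 ]]
top 71 c [0.555  0.0174 0.1334] n [ 0.4929 -0.869   0.0432] tilt 87.5 az -60.4 rms 0.0017
scene 71 c [ 0.5894 -0.0105  0.1172] n [-0.5224 -0.3374  0.7831] tilt 38.5 az -147.1 rms 0.0011
top 51 c [ 0.6284 -0.0669  0.1505] n [ 0.8045 -0.5489  0.2271] tilt 76.9 az -34.3 rms 0.0016
scene 98 c [ 0.6522 -0.0935  0.1193] n [-0.1141 -0.1869  0.9757] tilt 12.6 az -121.4 rms 0.0015
```

```bash
cat >> h.py <<'E'
yaw=np.radians(54.4);a=np.radians(33)
hh=np.array([np.cos(yaw),np.sin(yaw),0]);up=np.array([0,0,1.])
ex=np.cos(a)*hh+np.sin(a)*up; ez=-np.sin(a)*hh+np.cos(a)*up; ey=np.cross(ez,ex)
F=np.stack([ex,ey,ez],1)
def tri(px):
    A=[];b=[]
    for n,(u,v) in px.items():
        c,M,t=cam(n)
        o=-M.T@t; d=M.T@np.array([(u-c['cx'])/c['fx'],(v-c['cy'])/c['fy'],1]);d/=np.linalg.norm(d)
        Q=np.eye(3)-np.outer(d,d);A.append(Q);b.append(Q@o)
    A=np.vstack(A);b=np.hstack(b);s=np.linalg.lstsq(A,b,rcond=None);return s[0],A@s[0]-b
E
python3 - <<'E'
from h import *
I={n:cv2.imread(f'pics/{n}0.png') for n in('top','scene')}
D={n:np.load(f'{n}0.npy') for n in('top','scene')}
C={n:cloud(n,D[n]) for n in D}
box={'top':(300,190,335,215),'scene':(340,245,368,274)};px={}
for n,(u0,v0,u1,v1) in box.items():
    m=np.zeros((480,640),np.uint8);m[v0:v1,u0:u1]=(I[n][v0:v1,u0:u1].max(-1)<60)
    k,l,s,c=cv2.connectedComponentsWithStats(m);i=1+np.argmax(s[1:,4]);print(n,s[i],c[i])
    cn=cv2.findContours((l==i).astype(np.uint8),0,1)[0][0];r=cv2.minAreaRect(cn);print(r)
    px[n]=r[0]
    q=C[n][l==i];print('surf median',np.median(q,0))
K,e=tri(px);print('knob',K,'res mm',(e*1000).round(1))
ms=K-.039*ez;print('mouth est',ms)
Hd=np.array([.5695,-.0064,.215]);print('handle_end in clevis',((Hd-ms)@F*1000).round(1))
# check projection of axis ends
for n in box: print(n,proj(n,K+.025*ez),proj(n,K-.025*ez))
# histograms of clevis/plate z
for n in D:
    L=(C[n]-ms)@F*1000
    for nm,(x0,x1,y0,y1) in {'clev':(-30,30,-38,38),'plate':(-35,35,-200,-50)}.items():
        m=(L[...,0]>x0)&(L[...,0]<x1)&(L[...,1]>y0)&(L[...,1]<y1)&(L[...,2]>-40)&(L[...,2]<25)
        print(n,nm,np.histogram(L[m][:,2],bins=np.arange(-40,26,3))[0])
    np.save(n+'L.npy',L)
E
```

```text
top [309 196  17  12 151] [317.05298013 201.69536424]
((317.1000061035156, 201.6999969482422), (17.076295852661133, 9.486830711364746), 18.43494987487793)
surf median [ 0.55489804 -0.02036086  0.1661288 ]
scene [345 249  20  21 244] [354.19672131 258.93852459]
((354.09014892578125, 259.0081787109375), (22.918601989746094, 11.395282745361328), 50.194427490234375)
surf median [ 0.56534786 -0.02523097  0.15527934]
knob [ 0.55841378 -0.01950615  0.14806659] res mm [ 0.  0.  0. -0. -0. -0.]
mouth est [ 0.57077861 -0.00223514  0.11535844]
handle_end in clevis [50.8 -1.4 85.8]
top [321.62731385 203.23738629] [312.72064725 200.20108144]
scene [348.22840167 251.83643123] [359.78618111 266.01706176]
top clev [  1   1   1   1   0   0   0   0   0   0   2  36 173 186  46   5   7  32
  27   9   4]
top plate [  2   5   5   5   5   3   3   9   1   4   1   3   1   6  22  31  88 140
 158 251 142]
scene clev [  2   2   0   2   0   0   0   0   0   0   0   2 123 237   9   3  17  42
  20  15  14]
scene plate [  1   2   6   4   5   6   7   5   5   6   5   1   0   1  32  58  66 225
 116 313 118]
```

```bash
python3 - <<'E'
from h import *
for n in('top','scene'):
    L=np.load(n+'L.npy');I=cv2.imread(f'pics/{n}0.png')
    m=(L[...,0]>-60)&(L[...,0]<80)&(L[...,1]>-190)&(L[...,1]<60)&(L[...,2]>-60)&(L[...,2]<60)
    q=L[m];col=I[m]
    S=3;im=np.zeros((140*S,250*S,3),np.uint8)
    o=np.argsort(q[:,2])
    for p,c in zip(q[o],col[o]):
        z=p[2];hc=cv2.applyColorMap(np.uint8([[np.clip((z+60)*2.1,0,255)]]),cv2.COLORMAP_JET)[0,0]
        cv2.circle(im,(int((p[1]+190)*S),int((p[0]+60)*S)),3,[int(k) for k in hc],-1)
    cv2.imwrite(f'pics/{n}_ortho.png',im)
    m=(L[...,0]>-20)&(L[...,0]<60)&(L[...,1]>-180)&(L[...,1]<-60)&(L[...,2]>-40)&(L[...,2]<60)
    print(n,list(zip(range(-40,60,3),np.histogram(L[m][:,2],bins=np.arange(-40,61,3))[0])))
E
```

```text
top [(-40, np.int64(2)), (-37, np.int64(5)), (-34, np.int64(5)), (-31, np.int64(5)), (-28, np.int64(5)), (-25, np.int64(3)), (-22, np.int64(3)), (-19, np.int64(9)), (-16, np.int64(1)), (-13, np.int64(4)), (-10, np.int64(1)), (-7, np.int64(3)), (-4, np.int64(1)), (-1, np.int64(6)), (2, np.int64(20)), (5, np.int64(25)), (8, np.int64(72)), (11, np.int64(111)), (14, np.int64(115)), (17, np.int64(183)), (20, np.int64(95)), (23, np.int64(10)), (26, np.int64(0)), (29, np.int64(0)), (32, np.int64(0)), (35, np.int64(0)), (38, np.int64(0)), (41, np.int64(0)), (44, np.int64(0)), (47, np.int64(0)), (50, np.int64(0)), (53, np.int64(0)), (56, np.int64(0))]
scene [(-40, np.int64(1)), (-37, np.int64(2)), (-34, np.int64(6)), (-31, np.int64(3)), (-28, np.int64(5)), (-25, np.int64(5)), (-22, np.int64(6)), (-19, np.int64(5)), (-16, np.int64(5)), (-13, np.int64(6)), (-10, np.int64(5)), (-7, np.int64(1)), (-4, np.int64(0)), (-1, np.int64(1)), (2, np.int64(26)), (5, np.int64(46)), (8, np.int64(48)), (11, np.int64(162)), (14, np.int64(84)), (17, np.int64(214)), (20, np.int64(85)), (23, np.int64(0)), (26, np.int64(0)), (29, np.int64(0)), (32, np.int64(0)), (35, np.int64(0)), (38, np.int64(0)), (41, np.int64(0)), (44, np.int64(0)), (47, np.int64(0)), (50, np.int64(0)), (53, np.int64(0)), (56, np.int64(0))]
```

View pics/top_ortho.png

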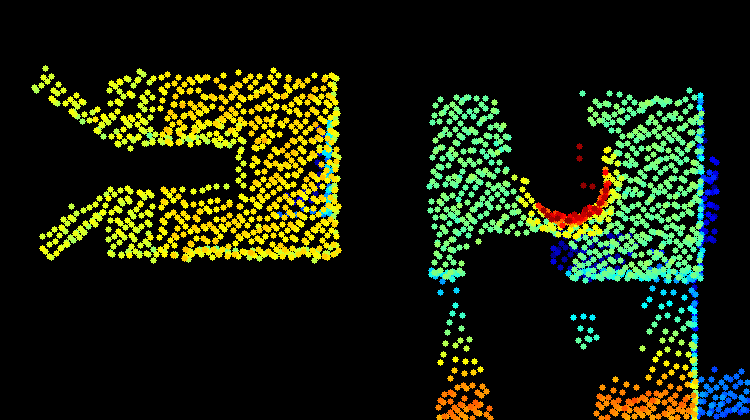

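View pics/scene_ortho.png

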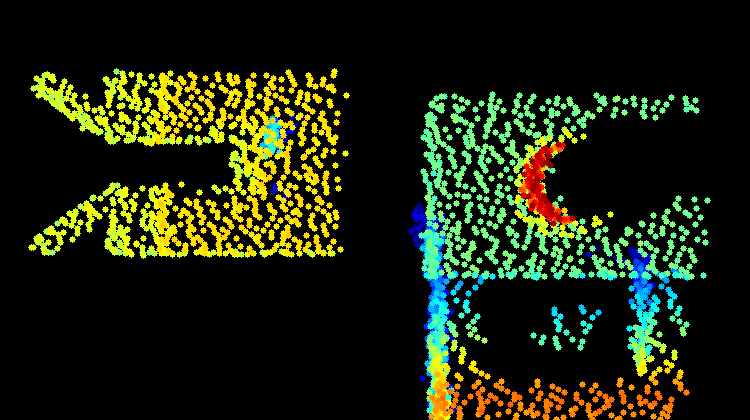

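```bash
python3 - <<'E'
from h import *
s=state();Rt=R.from_quat(s['tool_rot']).as_matrix();print(Rt.round(3))
q=s['q']
E=lambda ax,t:R.from_euler(ax,t).as_matrix()
def FK(q): return E('z',q[0])@E('y',q[1]-q[2]+q[3])@E('z',q[4])@E('x',q[5])
print('fk',FK(q).round(3))
for sg in(1,-1):
    tx=-ez;tz=sg*ey;ty=np.cross(tz,tx);T=np.stack([tx,ty,tz],1)
    rv=R.from_matrix(Rt.T@T).as_rotvec();print(sg,'rotvec deg tool',np.degrees(rv).round(1))
    # wrist solution: guess waist az at several
    for az in (-.03,.1,-.2):
        W=E('z',-az)@T  # = Ry(p) Rz(q5) Rx(q6)
        e=R.from_matrix(W).as_euler('YZX');print(az,'pitch,q5,q6',e.round(2))
# refine plate and clevis numbers
for n in('top','scene'):
    L=np.load(n+'L.npy');f=lambda x0,x1,y0,y1,z0=-5,z1=26:L[(L[...,0]>x0)&(L[...,0]<x1)&(L[...,1]>y0)&(L[...,1]<y1)&(L[...,2]>z0)&(L[...,2]<z1)]
    p=f(-33,-16,-133,-90);print(n,'lip z',np.median(p[:,2]),p[:,2].std(),len(p))
    p=f(5,23,-133,-90);print(n,'lip z',np.median(p[:,2]),len(p))
    p=f(-33,-14,-152,-140);print(n,'arm z',np.median(p[:,2]),len(p))
    p=f(5,23,-152,-140);print(n,'arm z',np.median(p[:,2]),len(p))
    p=f(-40,35,-150,-90,8);print(n,'plate x',np.percentile(p[:,0],[1,99]),'far y',np.percentile(f(-30,20,-130,-60,12)[:,1],99))
    p=f(-14,-5,-150,-120,5);print(n,'notch lo edge',np.percentile(p[:,0],[97,99,100]))
    p=f(-5,6,-150,-120,5);print(n,'notch hi edge',np.percentile(p[:,0],[0,1,3]))
    p=f(-8,-2,-150,-100,5);print(n,'notch end',np.percentile(p[:,1],[0,1,5]))
    p=f(-26,26,-36,-22,-12,9);print(n,'clev z',np.median(p[:,2]))
E
```

```text
[[-0.001 -0.927  0.375]
 [-0.002  0.375  0.927]
 [-1.     0.    -0.002]]
fk [[-0.001  0.375  0.927]
 [-0.002  0.927 -0.375]
 [-1.    -0.002 -0.   ]]
1 rotvec deg tool [-74.2 -22.1 -28. ]
-0.03 pitch,q5,q6 [ 1.22  0.47 -2.47]
0.1 pitch,q5,q6 [ 1.17  0.42 -2.33]
-0.2 pitch,q5,q6 [ 1.31  0.52 -2.65]
-1 rotvec deg tool [100.3 -29.8  23.5]
-0.03 pitch,q5,q6 [1.22 0.47 0.68]
0.1 pitch,q5,q6 [1.17 0.42 0.81]
-0.2 pitch,q5,q6 [1.31 0.52 0.49]
top lip z 18.97382562047135 2.8213628756089406 124
top lip z 18.923257914374165 120
top arm z 12.849532619927999 37
top arm z 12.151897986519788 36
top plate x [-34.87143913  25.8210803 ] far y -77.76127423274625
top notch lo edge [-11.28706836 -10.82694182 -10.59687854]
top notch hi edge [2.62829409 2.6704008  2.75461424]
top notch end [-110.60253476 -110.59594637 -110.56959281]
top clev z -0.9734468916664705
scene lip z 19.129400996040822 2.076565643290758 117
scene lip z 19.2369576262065 117
scene arm z 12.776904835229857 41
scene arm z 13.113969157266142 35
scene plate x [-34.99553164  24.68788973] far y -77.63680034365433
scene notch lo edge [-12.31800953 -12.1347986  -12.04319314]
scene notch hi edge [1.40819201 1.47341049 1.60384743]
scene notch end [-112.88994611 -112.81618195 -112.54438587]
scene clev z -0.40939872069998307
```

>>> carry_out(
  series=[
    [[-0.2, 0, 0, -0.74, -0.22, -0.28], [-0.2, 0, 0, -0.74, -0.22, -0.28], [-0.2, 0, 0, -0.74, -0.22, -0.28], [-0.2, 0, 0, -0.74, -0.22, -0.28], [-0.2, 0, 0, -0.74, -0.22, -0.28], [-0.2, 0, 0, -0.74, -0.22, -0.28], [-0.2, 0, 0, -0.74, -0.22, -0.28], [-0.2, 0, 0, -0.74, -0.22, -0.28], [-0.2, 0, 0, -0.74, -0.22, -0.28], [-0.2, 0, 0, -0.74, -0.22, -0.28]],
  ],
  hand=-1,
)

```text
t: 1.35
tool_pos: [0.1907, 0.483, 0.28]
tool_rot: [0.589, -0.321, -0.523, -0.526]
force: [-0.0, -0.6, 0.4]
grip_width: 0.0855
```

>>> carry_out(
  series=[
    [[-0.1, 0, 0, -0.74, -0.22, -0.28], [-0.1, 0, 0, -0.74, -0.22, -0.28], [-0.1, 0, 0, -0.74, -0.22, -0.28], [-0.1, 0, 0, -0.74, -0.22, -0.28], [-0.1, 0, 0, -0.74, -0.22, -0.28], [-0.1, 0, 0, -0.74, -0.22, -0.28], [-0.1, 0, 0, -0.74, -0.22, -0.28], [-0.1, 0, 0, -0.74, -0.22, -0.28], [-0.1, 0, 0, -0.74, -0.22, -0.28], [-0.1, 0, 0, -0.74, -0.22, -0.28]],
  ],
)

```text
t: 2.6
tool_pos: [0.1833, 0.4757, 0.3024]
tool_rot: [0.707, -0.016, -0.584, -0.399]
force: [0.2, 0.9, 0.0]
grip_width: 0.0853
```

```bash
cat >> h.py <<'E'
K0=np.array([0.55841378,-0.01950615,0.14806659]);M0=K0-.039*ez
T=np.stack([-ez,np.cross(ey,-ez),ey],1)   # tool target
def rel(target=None):
    s=state();Rt=R.from_quat(s['tool_rot']).as_matrix()
    print('t',round(s['t'],2),'tcp',s['tool_pos'].round(4),'q',s['q'].round(2),'F',s['force'].round(2),'grip',round(s['grip_width'],4))
    print('F in L',(s['force']@F).round(1))
    print('rot err deg(tool)',np.degrees(R.from_matrix(Rt.T@T).as_rotvec()).round(2))
    g=s['tool_pos']+Rt[:,0]*-.019
    print('grasp pt in L mm',((g-M0)@F*1000).round(1))
    if target is not None:  # target grasp pt in L mm
        tg=M0+F@np.array(target)/1000
        print('shift tool units',((tg-g)@Rt/.025).round(2))
E
python3 -c "
from h import *
rel([0,0,145])"
```

```text
t 2.6 tcp [0.1833 0.4757 0.3024] q [ 1.13 -0.58 -0.4   1.18 -0.1   0.16] F [0.18 0.94 0.  ] grip 0.0853
F in L [ 0.7  0.4 -0.5]
rot err deg(tool) [-0.02 -0.06  0.05]
grasp pt in L mm [238.6 593.3  87.1]
shift tool units [ -2.3    9.53 -23.74]
```

>>> carry_out(
  series=[
    [[-0.12, 0.52, -0.89, 0, 0, 0], [-0.12, 0.52, -0.89, 0, 0, 0], [-0.12, 0.52, -0.89, 0, 0, 0], [-0.12, 0.52, -0.89, 0, 0, 0], [-0.12, 0.52, -0.89, 0, 0, 0], [-0.12, 0.52, -0.89, 0, 0, 0], [-0.12, 0.52, -0.89, 0, 0, 0], [-0.12, 0.52, -0.89, 0, 0, 0], [-0.12, 0.52, -0.89, 0, 0, 0], [-0.12, 0.52, -0.89, 0, 0, 0]],
  ],
)

```text
t: 3.85
tool_pos: [0.2908, 0.2435, 0.2567]
tool_rot: [0.707, -0.017, -0.583, -0.4]
force: [0.7, -0.9, 0.4]
grip_width: 0.0854
```

>>> carry_out(
  series=[
    [[-0.12, 0.52, -0.89, 0, 0, 0], [-0.12, 0.52, -0.89, 0, 0, 0], [-0.12, 0.52, -0.89, 0, 0, 0], [-0.12, 0.52, -0.89, 0, 0, 0], [-0.12, 0.52, -0.89, 0, 0, 0], [-0.12, 0.52, -0.89, 0, 0, 0], [-0.12, 0.52, -0.89, 0, 0, 0], [-0.12, 0.52, -0.89, 0, 0, 0], [-0.12, 0.52, -0.89, 0, 0, 0], [-0.12, 0.52, -0.89, 0, 0, 0]],
  ],
)

```text
t: 5.1
tool_pos: [0.3981, 0.0119, 0.2108]
tool_rot: [0.707, -0.017, -0.583, -0.4]
force: [0.7, 0.1, 0.1]
grip_width: 0.0854
```

```bash
python3 -c "
from h import *
rel([0,0,125])"
```

```text
t 5.1 tcp [0.3981 0.0119 0.2108] q [-0.61 -0.5  -0.5   1.57  0.58 -1.56] F [0.67 0.14 0.12] grip 0.0854
F in L [ 0.5 -0.5 -0.2]
rot err deg(tool) [-0.21 -0.06  0.08]
grasp pt in L mm [-22.7 148.7 147.5]
shift tool units [ 0.91 -0.93 -5.94]
```

>>> carry_out(
  series=[
    [[0.1, -0.1, -0.66, 0, 0, 0], [0.1, -0.1, -0.66, 0, 0, 0], [0.1, -0.1, -0.66, 0, 0, 0], [0.1, -0.1, -0.66, 0, 0, 0], [0.1, -0.1, -0.66, 0, 0, 0], [0.1, -0.1, -0.66, 0, 0, 0], [0.1, -0.1, -0.66, 0, 0, 0], [0.1, -0.1, -0.66, 0, 0, 0], [0.1, -0.1, -0.66, 0, 0, 0], [0, 0, 0, 0, 0, 0]],
  ],
)

```text
t: 6.35
tool_pos: [0.5368, -0.049, 0.2039]
tool_rot: [0.706, -0.017, -0.584, -0.4]
force: [-1.0, -0.4, 0.2]
grip_width: 0.0855
```

```bash
python3 -c "
from h import *
rel([0,0,44])
for n in('top','scene'):
    p,d=snapshot(n);p=p[:,:,::-1].copy();cv2.imwrite(f'pics/{n}1.png',p);np.save(n+'1.npy',d)
a=cv2.imread('pics/top1.png')[110:270,220:380];b=cv2.imread('pics/scene1.png')[160:320,290:450]
cv2.imwrite('pics/c1.png',cv2.resize(np.hstack([a,b]),None,fx=2.5,fy=2.5,interpolation=2))
"
```

```text
t 6.35 tcp [ 0.5368 -0.049   0.2039] q [-0.55 -0.1  -0.2   1.42  0.58 -1.48] F [-1.   -0.41  0.25] grip 0.0855
F in L [-0.6  0.6  0.7]
rot err deg(tool) [-0.21 -0.01  0.07]
grasp pt in L mm [ -0.2   0.4 124.8]
shift tool units [ 3.23 -0.01 -0.02]
```

View pics/c1.png

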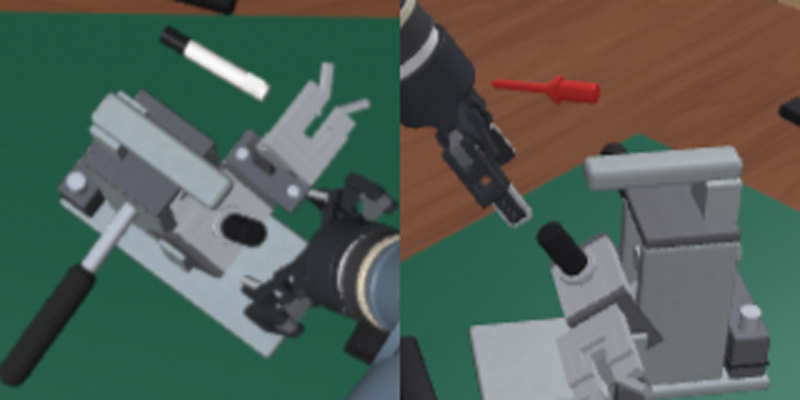

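>>> carry_out(
  series=[
    [[0.36, 0, 0, 0, 0, 0], [0.36, 0, 0, 0, 0, 0], [0.36, 0, 0, 0, 0, 0], [0.36, 0, 0, 0, 0, 0], [0.36, 0, 0, 0, 0, 0], [0.36, 0, 0, 0, 0, 0], [0.36, 0, 0, 0, 0, 0], [0.36, 0, 0, 0, 0, 0], [0.35, 0, 0, 0, 0, 0], [0, 0, 0, 0, 0, 0]],
  ],
)

```text
t: 7.7
tool_pos: [0.5621, -0.0125, 0.1362]
tool_rot: [0.706, -0.016, -0.584, -0.4]
force: [-0.4, -0.7, -0.4]
grip_width: 0.0852
```

```bash
python3 -c "
from h import *
rel([0,0,44])
for n in('top','scene'):
    p,d=snapshot(n);p=p[:,:,::-1].copy();cv2.imwrite(f'pics/{n}2.png',p);np.save(n+'2.npy',d)
a=cv2.imread('pics/top2.png')[110:270,220:380];b=cv2.imread('pics/scene2.png')[160:320,290:450]
cv2.imwrite('pics/c2.png',cv2.resize(np.hstack([a,b]),None,fx=2.5,fy=2.5,interpolation=2))
"
```

```text
t 7.7 tcp [ 0.5621 -0.0125  0.1362] q [-0.46 -0.06 -0.31  1.22  0.57 -1.37] F [-0.37 -0.66 -0.37] grip 0.0852
F in L [-0.8 -0.1  0.1]
rot err deg(tool) [-0.18  0.01  0.08]
grasp pt in L mm [ 0.1  1.1 43.8]
shift tool units [-0.01  0.   -0.04]
```

View pics/c2.png

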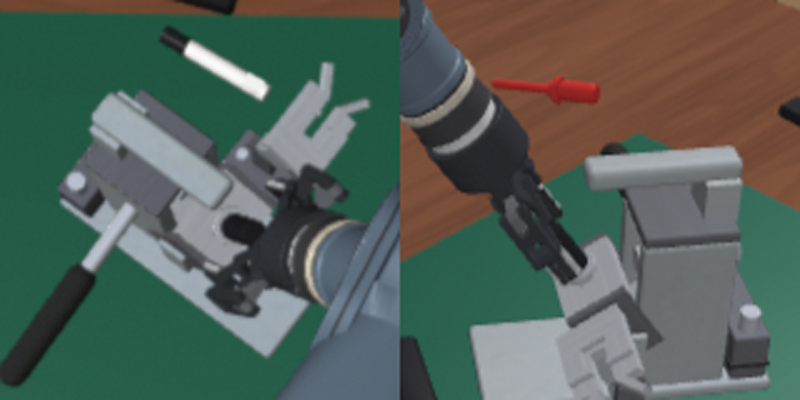

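>>> carry_out(
  series=[
    [[0, 0, -0.04, 0, 0, 0], [0, 0, 0, 0, 0, 0], [0, 0, 0, 0, 0, 0], [0, 0, 0, 0, 0, 0], [0, 0, 0, 0, 0, 0], [0, 0, 0, 0, 0, 0], [0, 0, 0, 0, 0, 0], [0, 0, 0, 0, 0, 0], [0, 0, 0, 0, 0, 0], [0, 0, 0, 0, 0, 0]],
  ],
  hand=1,
)

```text
t: 9.05
tool_pos: [0.5629, -0.0135, 0.1376]
tool_rot: [0.707, -0.017, -0.583, -0.4]
force: [-5.3, -1.7, 6.0]
grip_width: 0.0246
```

```bash
python3 -c "
from h import *
rel([0,0,44])
"
```

```text
t 9.05 tcp [ 0.5629 -0.0135  0.1376] q [-0.46 -0.06 -0.3   1.23  0.57 -1.37] F [-5.29 -1.67  6.01] grip 0.0246
F in L [-0.4  3.3  7.5]
rot err deg(tool) [-0.19 -0.04  0.1 ]
grasp pt in L mm [ 0.6 -0.1 45.2]
shift tool units [0.05 0.02 0.  ]
```

>>> carry_out(
  series=[
    [[-0.2, 0, 0, 0, 0, 0], [-0.2, 0, 0, 0, 0, 0], [-0.2, 0, 0, 0, 0, 0], [-0.2, 0, 0, 0, 0, 0], [-0.2, 0, 0, 0, 0, 0], [-0.2, 0, 0, 0, 0, 0], [-0.2, 0, 0, 0, 0, 0], [-0.2, 0, 0, 0, 0, 0], [-0.2, 0, 0, 0, 0, 0], [-0.2, 0, 0, 0, 0, 0]],
  ],
)

```text
t: 10.3
tool_pos: [0.547, -0.0359, 0.1784]
tool_rot: [0.706, -0.017, -0.584, -0.4]
force: [-0.9, 0.6, -2.3]
grip_width: 0.0242
```

```bash
python3 -c "
from h import *
rel([0,0,44])
for n in('top','scene'):
    p,d=snapshot(n);p=p[:,:,::-1].copy();cv2.imwrite(f'pics/{n}3.png',p);np.save(n+'3.npy',d)
a=cv2.imread('pics/top3.png')[110:270,220:380];b=cv2.imread('pics/scene3.png')[160:320,290:450]
cv2.imwrite('pics/c3.png',cv2.resize(np.hstack([a,b]),None,fx=2.5,fy=2.5,interpolation=2))
"
```

```text
t 10.3 tcp [ 0.547  -0.0359  0.1784] q [-0.51 -0.09 -0.24  1.35  0.57 -1.44] F [-0.87  0.65 -2.26] grip 0.0242
F in L [-1.2  1.1 -1.9]
rot err deg(tool) [-0.18 -0.03  0.04]
grasp pt in L mm [-0.3 -0.2 94.3]
shift tool units [ 2.01 -0.01  0.01]
```

View pics/c3.png

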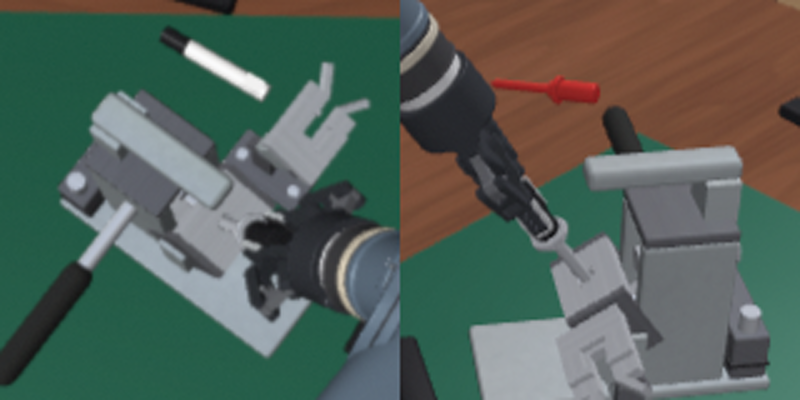

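>>> carry_out(
  series=[
    [[-0.2, 0, 0, 0, 0, 0], [-0.2, 0, 0, 0, 0, 0], [-0.2, 0, 0, 0, 0, 0], [-0.2, 0, 0, 0, 0, 0], [-0.2, 0, 0, 0, 0, 0], [-0.3, 0, 0, 0, 0, 0], [-0.4, 0, 0, 0, 0, 0], [-0.5, 0, 0, 0, 0, 0], [-0.5, 0, 0, 0, 0, 0], [-0.3, 0, 0, 0, 0, 0]],
  ],
)

```text
t: 11.65
tool_pos: [0.5235, -0.0698, 0.2432]
tool_rot: [0.707, -0.017, -0.583, -0.4]
force: [-0.3, -0.1, -2.5]
grip_width: 0.0248
```

```bash
python3 -c "
from h import *
rel([-5,-205,75])
for n in('top','scene'):
    p,d=snapshot(n);p=p[:,:,::-1].copy();cv2.imwrite(f'pics/{n}4.png',p);np.save(n+'4.npy',d)
a=cv2.imread('pics/top4.png')[110:270,220:380];b=cv2.imread('pics/scene4.png')[160:320,290:450]
cv2.imwrite('pics/c4.png',cv2.resize(np.hstack([a,b]),None,fx=2.5,fy=2.5,interpolation=2))
"
```

```text
t 11.65 tcp [ 0.5235 -0.0698  0.2432] q [-0.6  -0.1  -0.13  1.53  0.58 -1.54] F [-0.27 -0.14 -2.53] grip 0.0248
F in L [-1.6  0.1 -2. ]
rot err deg(tool) [-0.14 -0.17  0.1 ]
grasp pt in L mm [  0.4  -0.9 171.1]
shift tool units [ 3.87  0.2  -8.15]
```

View pics/c4.png

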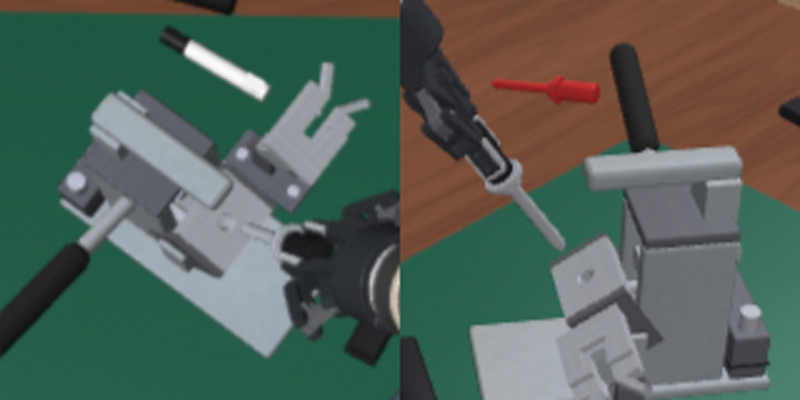

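```bash
python3 -c "
from h import *
T0,e=tri({'top':(317.2,201.6),'scene':(354,258.8)});print('tip L',((T0-M0)@F*1000).round(1),e.round(4))
s=state();g=(s['tool_pos']-.019*R.from_quat(s['tool_rot']).as_matrix()[:,0]-M0)@F
for n in('top','scene'): print(n,proj(n,M0+F@(g+[0,0,-.0452-.085])),proj(n,M0+F@(g+[0,0,-.0452])))
im=[cv2.imread(f'pics/{n}4.png') for n in('top','scene')]
cv2.imwrite('pics/c4b.png',cv2.resize(np.hstack([im[0][180:230,295:365],im[1][215:285,325:395][:50]]),None,fx=5.5,fy=5.5,interpolation=0))
for n in('top','scene'):
    L=(cloud(n,np.load(n+'4.npy'))-M0)@F*1000
    for z0 in (45,65,85,103,112):
        m=(abs(L[...,0])<25)&(abs(L[...,1])<25)&(L[...,2]>z0)&(L[...,2]<z0+15);q=L[m];print(n,z0,len(q),np.median(q,0).round(1),np.ptp(q,0).round(0) if len(q) else '')
"
```

```text
tip L [ 0.2 -0.2 39.7] [-0. -0. -0.  0.  0.  0.]
top [317.55820778 201.28846517] [333.79700281 206.78549014]
scene [353.93041967 258.66150356] [333.41676797 233.48542482]
top 45 12 [ 6.6 -0.3 54.7] [ 8. 10. 12.]
top 65 17 [ 5.6  0.6 74. ] [ 6. 11. 14.]
top 85 16 [ 5.9 -0.8 91.7] [ 7. 10. 14.]
top 103 8 [  6.    1.8 106.2] [6. 7. 7.]
top 112 0 [nan nan nan] 
scene 45 27 [ 2.2 -5.4 53.1] [11.  9. 14.]
scene 65 35 [ 3.2 -5.6 71.9] [12. 10. 15.]
scene 85 31 [ 2.3 -6.2 92.3] [12. 11. 14.]
scene 103 31 [  2.   -6.4 111. ] [11. 11. 14.]
scene 112 26 [  2.7  -6.8 118. ] [12. 11. 13.]
  return _methods._mean(a, axis=axis, dtype=dtype,
  ret = um.true_divide(
```

View pics/c4b.png

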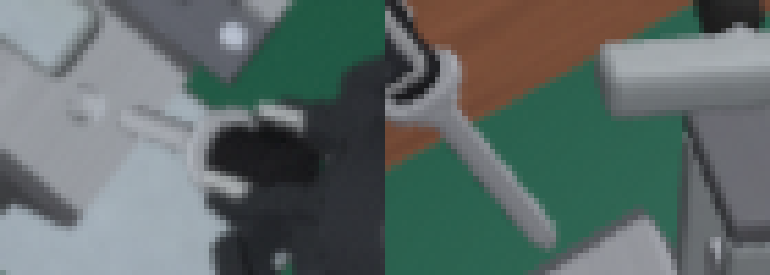

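>>> carry_out(
  series=[
    [[0, 0.02, -0.84, 0, 0, 0], [0, 0.02, -0.84, 0, 0, 0], [0, 0.02, -0.84, 0, 0, 0], [0, 0.02, -0.84, 0, 0, 0], [0, 0.02, -0.84, 0, 0, 0], [0, 0.02, -0.84, 0, 0, 0], [0, 0.03, -0.84, 0, 0, 0], [0, 0.03, -0.84, 0, 0, 0], [0, 0.03, -0.84, 0, 0, 0], [0, 0, 0, 0, 0, 0]],
  ],
)

```text
t: 13.0
tool_pos: [0.6746, -0.1836, 0.2372]
tool_rot: [0.706, -0.017, -0.584, -0.4]
force: [0.2, -0.2, -1.9]
grip_width: 0.0245
```

```bash
python3 -c "
from h import *
rel([-4.9,-190,75])
"
```

```text
t 13.0 tcp [ 0.6746 -0.1836  0.2372] q [-0.61  0.4   0.42  1.59  0.58 -1.56] F [ 0.25 -0.22 -1.87] grip 0.0245
F in L [-1.1 -0.3 -1.5]
rot err deg(tool) [-0.23  0.01  0.08]
grasp pt in L mm [  -6.7 -190.   168.6]
shift tool units [ 3.74 -0.07  0.  ]
```

>>> carry_out(
  series=[
    [[0.45, -0.01, 0, 0, 0, 0], [0.45, -0.01, 0, 0, 0, 0], [0.45, -0.01, 0, 0, 0, 0], [0.45, -0.01, 0, 0, 0, 0], [0.45, -0.01, 0, 0, 0, 0], [0.45, -0.01, 0, 0, 0, 0], [0.45, -0.01, 0, 0, 0, 0], [0.4, 0, 0, 0, 0, 0], [0.2, 0, 0, 0, 0, 0], [0, 0, 0, 0, 0, 0]],
  ],
)

```text
t: 14.25
tool_pos: [0.7048, -0.1401, 0.1609]
tool_rot: [0.707, -0.016, -0.584, -0.4]
force: [0.7, -0.3, -1.1]
grip_width: 0.0247
```

```bash
python3 -c "
from h import *
rel([-4.9,-117,75])
for n in('top','scene'):
    p,d=snapshot(n);p=p[:,:,::-1].copy();cv2.imwrite(f'pics/{n}5.png',p);np.save(n+'5.npy',d)
a=cv2.imread('pics/top5.png')[110:230,260:380];b=cv2.imread('pics/scene5.png')[240:360,320:440]
cv2.imwrite('pics/c5.png',cv2.resize(np.hstack([a,b]),None,fx=3.3,fy=3.3,interpolation=2))
"
```

```text
t 14.25 tcp [ 0.7048 -0.1401  0.1609] q [-0.53  0.41  0.28  1.38  0.58 -1.46] F [ 0.66 -0.26 -1.1 ] grip 0.0247
F in L [-0.5 -0.7 -1. ]
rot err deg(tool) [-0.17 -0.04  0.09]
grasp pt in L mm [  -3.8 -189.3   75.8]
shift tool units [0.03 0.05 2.89]
```

View pics/c5.png

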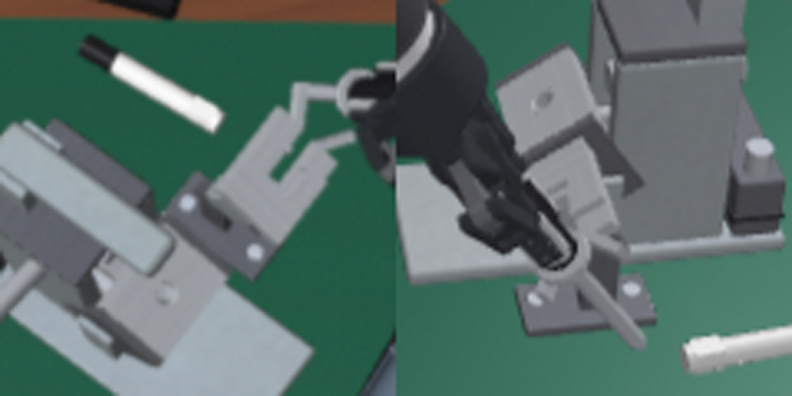

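>>> carry_out(
  series=[
    [[0, 0.05, 0.2, 0, 0, 0], [0, 0, 0.2, 0, 0, 0], [0, 0, 0.2, 0, 0, 0], [0, 0, 0.2, 0, 0, 0], [0, 0, 0.2, 0, 0, 0], [0, 0, 0.2, 0, 0, 0], [0, 0, 0.2, 0, 0, 0], [0, 0, 0.2, 0, 0, 0], [0, 0, 0.2, 0, 0, 0], [0, 0, 0, 0, 0, 0]],
  ],
)

```text
t: 15.6
tool_pos: [0.6676, -0.1147, 0.1608]
tool_rot: [0.707, -0.017, -0.583, -0.4]
force: [-0.7, -0.5, -2.2]
grip_width: 0.0245
```

```bash
python3 -c "
from h import *
rel([-4.9,-117,75])
for n in('top','scene'):
    p,d=snapshot(n);p=p[:,:,::-1].copy();cv2.imwrite(f'pics/{n}6.png',p);np.save(n+'6.npy',d)
a=cv2.imread('pics/top6.png')[110:230,260:380];b=cv2.imread('pics/scene6.png')[240:360,320:440]
cv2.imwrite('pics/c6.png',cv2.resize(np.hstack([a,b]),None,fx=3.3,fy=3.3,interpolation=2))
"
```

```text
t 15.6 tcp [ 0.6676 -0.1147  0.1608] q [-0.53  0.29  0.13  1.35  0.57 -1.46] F [-0.66 -0.5  -2.23] grip 0.0245
F in L [-1.9  0.2 -1.4]
rot err deg(tool) [-0.15 -0.08  0.1 ]
grasp pt in L mm [  -4.7 -144.2   76.3]
shift tool units [0.05 0.01 1.09]
```

View pics/c6.png

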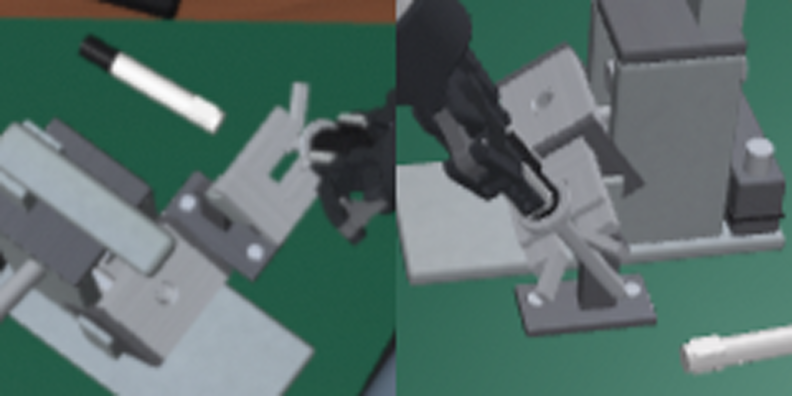

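>>> carry_out(
  series=[
    [[0, 0, 0.12, 0, 0, 0], [0, 0, 0.12, 0, 0, 0], [0, 0, 0.12, 0, 0, 0], [0, 0, 0.12, 0, 0, 0], [0, 0, 0.12, 0, 0, 0], [0, 0, 0.12, 0, 0, 0], [0, 0, 0.12, 0, 0, 0], [0, 0, 0.12, 0, 0, 0], [0, 0, 0.06, 0, 0, 0], [0, 0, 0, 0, 0, 0]],
  ],
)

```text
t: 16.95
tool_pos: [0.6471, -0.1, 0.1608]
tool_rot: [0.707, -0.017, -0.583, -0.4]
force: [0.3, -0.1, -2.5]
grip_width: 0.0246
```

```bash
python3 -c "
from h import *
rel([-4.9,-117,75])
"
```

```text
t 16.95 tcp [ 0.6471 -0.1     0.1608] q [-0.53  0.22  0.05  1.33  0.57 -1.45] F [ 0.26 -0.14 -2.51] grip 0.0246
F in L [-1.3 -0.3 -2.1]
rot err deg(tool) [-0.15 -0.09  0.1 ]
grasp pt in L mm [  -4.7 -118.9   76.2]
shift tool units [0.05 0.01 0.08]
```

>>> carry_out(
  series=[
    [[0, 0, 0.02, 0, 0, 0], [0, 0, 0.02, 0, 0, 0], [0, 0, 0.02, 0, 0, 0], [0, 0, 0.02, 0, 0, 0], [0, 0, 0.02, 0, 0, 0], [0, 0, 0, 0, 0, 0], [0, 0, 0, 0, 0, 0], [0, 0, 0, 0, 0, 0], [0, 0, 0, 0, 0, 0], [0, 0, 0, 0, 0, 0]],
  ],
)

```text
t: 18.2
tool_pos: [0.6451, -0.0986, 0.1608]
tool_rot: [0.707, -0.017, -0.583, -0.4]
force: [0.7, 0.4, -2.4]
grip_width: 0.0244
```

```bash
python3 -c "
from h import *
rel([-4.9,-117,75])
for n in('top','scene'):
    p,d=snapshot(n);p=p[:,:,::-1].copy();cv2.imwrite(f'pics/{n}7.png',p);np.save(n+'7.npy',d)
a=cv2.imread('pics/top7.png')[110:230,260:380];b=cv2.imread('pics/scene7.png')[240:360,320:440]
cv2.imwrite('pics/c7.png',cv2.resize(np.hstack([a,b]),None,fx=3.3,fy=3.3,interpolation=2))
"
```

```text
t 18.2 tcp [ 0.6451 -0.0986  0.1608] q [-0.53  0.22  0.04  1.33  0.57 -1.45] F [ 0.71  0.42 -2.42] grip 0.0244
F in L [-0.7 -0.3 -2.4]
rot err deg(tool) [-0.16 -0.08  0.1 ]
grasp pt in L mm [  -4.7 -116.5   76.2]
shift tool units [ 0.05  0.01 -0.02]
```

View pics/c7.png

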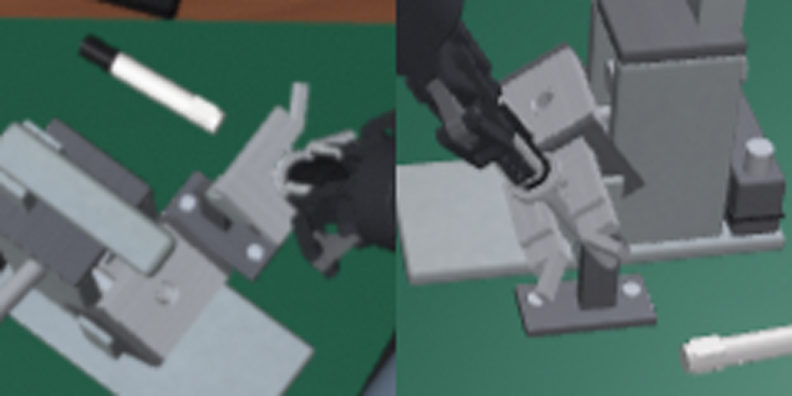

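>>> carry_out(
  series=[
    [[0, 0, 0.02, 0, 0, 0], [0, 0, 0.02, 0, 0, 0], [0, 0, 0.02, 0, 0, 0], [0, 0, 0.02, 0, 0, 0], [0, 0, 0, 0, 0, 0], [0, 0, 0, 0, 0, 0], [0, 0, 0, 0, 0, 0], [0, 0, 0, 0, 0, 0], [0, 0, 0, 0, 0, 0], [0, 0, 0, 0, 0, 0]],
  ],
)

```text
t: 19.55
tool_pos: [0.6445, -0.0982, 0.1609]
tool_rot: [0.708, -0.017, -0.582, -0.399]
force: [5.1, -1.6, -4.0]
grip_width: 0.0248
```

```bash
python3 -c "
from h import *
rel([-4.9,-117,75])
print(state()['ft_torque'])
"
```

```text
t 19.55 tcp [ 0.6445 -0.0982  0.1609] q [-0.53  0.21  0.04  1.33  0.57 -1.45] F [ 5.13 -1.58 -4.04] grip 0.0248
F in L [-0.8 -5.1 -4.3]
rot err deg(tool) [-0.08 -0.22  0.09]
grasp pt in L mm [  -4.7 -115.7   76.3]
shift tool units [ 0.05  0.01 -0.05]
[-1.30186507 -0.50950453 -0.74458449]
```

>>> carry_out(
  series=[
    [[0, 0, -0.05, 0, 0, 0], [0, 0, -0.05, 0, 0, 0], [0, 0, 0, 0, 0, 0], [0.08, 0, 0, 0, 0, 0], [0.08, 0, 0, 0, 0, 0], [0.08, 0, 0, 0, 0, 0], [0.08, 0, 0, 0, 0, 0], [0.04, 0, 0, 0, 0, 0], [0, 0, 0, 0, 0, 0], [0, 0, 0, 0, 0, 0]],
  ],
)

```text
t: 20.8
tool_pos: [0.6484, -0.0949, 0.1533]
tool_rot: [0.707, -0.017, -0.583, -0.4]
force: [0.5, 0.4, -2.2]
grip_width: 0.0245
```

```bash
python3 -c "
from h import *
rel([-4.9,-117,65])
"
```

```text
t 20.8 tcp [ 0.6484 -0.0949  0.1533] q [-0.52  0.22  0.03  1.31  0.57 -1.44] F [ 0.51  0.43 -2.21] grip 0.0245
F in L [-0.7 -0.2 -2.2]
rot err deg(tool) [-0.15 -0.09  0.1 ]
grasp pt in L mm [  -4.7 -117.1   67.2]
shift tool units [0.09 0.01 0.  ]
```

>>> carry_out(
  series=[
    [[0.02, 0, 0, 0, 0, 0], [0.02, 0, 0, 0, 0, 0], [0.02, 0, 0, 0, 0, 0], [0.02, 0, 0, 0, 0, 0], [0.02, 0, 0, 0, 0, 0], [0.02, 0, 0, 0, 0, 0], [0.02, 0, 0, 0, 0, 0], [0.02, 0, 0, 0, 0, 0], [0, 0, 0, 0, 0, 0], [0, 0, 0, 0, 0, 0]],
  ],
)

```text
t: 22.05
tool_pos: [0.6497, -0.0931, 0.1499]
tool_rot: [0.707, -0.017, -0.583, -0.4]
force: [0.3, -0.1, -1.9]
grip_width: 0.0248
```

```bash
python3 -c "
from h import *
rel([-4.9,-117,59])
"
```

```text
t 22.05 tcp [ 0.6497 -0.0931  0.1499] q [-0.51  0.22  0.03  1.3   0.57 -1.44] F [ 0.34 -0.1  -1.93] grip 0.0248
F in L [-0.9 -0.3 -1.7]
rot err deg(tool) [-0.16 -0.09  0.1 ]
grasp pt in L mm [  -4.7 -117.1   63.2]
shift tool units [0.17 0.01 0.  ]
```

>>> carry_out(
  series=[
    [[0.02, 0, 0, 0, 0, 0], [0.02, 0, 0, 0, 0, 0], [0.02, 0, 0, 0, 0, 0], [0.02, 0, 0, 0, 0, 0], [0.02, 0, 0, 0, 0, 0], [0.02, 0, 0, 0, 0, 0], [0, 0, 0, 0, 0, 0], [0, 0, 0, 0, 0, 0], [0, 0, 0, 0, 0, 0], [0, 0, 0, 0, 0, 0]],
  ],
)

```text
t: 23.3
tool_pos: [0.6507, -0.0918, 0.1474]
tool_rot: [0.707, -0.017, -0.583, -0.4]
force: [0.8, 0.3, -2.2]
grip_width: 0.0247
```

```bash
python3 -c "
from h import *
rel([-4.9,-117,59])
"
```

```text
t 23.3 tcp [ 0.6507 -0.0918  0.1474] q [-0.51  0.22  0.02  1.3   0.57 -1.44] F [ 0.81  0.34 -2.18] grip 0.0247
F in L [-0.6 -0.5 -2.2]
rot err deg(tool) [-0.16 -0.09  0.09]
grasp pt in L mm [  -4.7 -117.1   60.2]
shift tool units [0.05 0.01 0.  ]
```

Shoulder now should be inside the lip, with about 1–2 mm to the floor.

>>> carry_out(
  series=[
    [[0.02, 0, 0, 0, 0, 0], [0.02, 0, 0, 0, 0, 0], [0.02, 0, 0, 0, 0, 0], [0.02, 0, 0, 0, 0, 0], [0, 0, 0, 0, 0, 0], [0, 0, 0, 0, 0, 0], [0, 0, 0, 0, 0, 0], [0, 0, 0, 0, 0, 0], [0, 0, 0, 0, 0, 0], [0, 0, 0, 0, 0, 0]],
  ],
)

```text
t: 24.55
tool_pos: [0.6512, -0.0911, 0.1462]
tool_rot: [0.707, -0.017, -0.583, -0.4]
force: [-5.0, -1.5, 4.2]
grip_width: 0.0247
```

```bash
python3 -c "
from h import *
rel([-4.9,-117,58])
"
```

```text
t 24.55 tcp [ 0.6512 -0.0911  0.1462] q [-0.51  0.22  0.02  1.29  0.57 -1.43] F [-4.96 -1.55  4.24] grip 0.0247
F in L [-1.2  3.1  5.8]
rot err deg(tool) [-0.17 -0.11  0.09]
grasp pt in L mm [  -4.6 -117.1   58.7]
shift tool units [0.03 0.01 0.  ]
```

```bash
python3 -c "
from h import *
for n in('top','scene'):
    p,d=snapshot(n);p=p[:,:,::-1].copy();cv2.imwrite(f'pics/{n}8.png',p);np.save(n+'8.npy',d)
    L=(cloud(n,d)-M0)@F*1000
    dx=L[...,0]+4.7;dy=L[...,1]+117.1;r=np.hypot(dx,dy)
    m=(r<18.5)&(r>14)&(L[...,2]>5)&(L[...,2]<45);print(n,m.sum(),np.histogram(L[m][:,2],bins=np.arange(5,46,2)))
a=cv2.imread('pics/top8.png')[130:210,290:370];b=cv2.imread('pics/scene8.png')[260:340,340:420]
cv2.imwrite('pics/c8.png',cv2.resize(np.hstack([a,b]),None,fx=5,fy=5,interpolation=2))
"
```

```text
top 60 (array([ 0,  0,  0,  0,  0,  7,  6,  3,  6, 10,  6, 14,  3,  1,  0,  0,  0,
        1,  2,  1]), array([ 5,  7,  9, 11, 13, 15, 17, 19, 21, 23, 25, 27, 29, 31, 33, 35, 37,
       39, 41, 43, 45]))
scene 82 (array([ 1,  0,  1,  0,  1,  1,  7,  6,  5, 11, 16, 22,  6,  2,  2,  0,  0,
        0,  1,  0]), array([ 5,  7,  9, 11, 13, 15, 17, 19, 21, 23, 25, 27, 29, 31, 33, 35, 37,
       39, 41, 43, 45]))
```

View pics/c8.png

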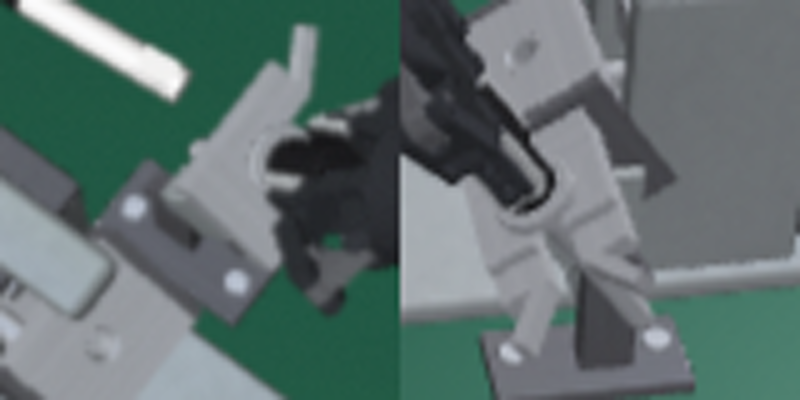

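>>> carry_out(
  series=[
    [[0, 0, 0, 0, 0, 0], [0, 0, 0, 0, 0, 0], [0, 0, 0, 0, 0, 0], [0, 0, 0, 0, 0, 0], [0, 0, 0, 0, 0, 0], [0, 0, 0, 0, 0, 0], [0, 0, 0, 0, 0, 0], [0, 0, 0, 0, 0, 0], [0, 0, 0, 0, 0, 0], [0, 0, 0, 0, 0, 0]],
  ],
  hand=-0.6,
)

```text
t: 25.9
tool_pos: [0.6513, -0.0909, 0.1457]
tool_rot: [0.707, -0.017, -0.583, -0.4]
force: [0.0, 0.3, -0.1]
grip_width: 0.0681
```

```bash
python3 -c "
from h import *
rel([-4.9,-117,150])
for n in('top','scene'):
    p,d=snapshot(n);p=p[:,:,::-1].copy();cv2.imwrite(f'pics/{n}9.png',p);np.save(n+'9.npy',d)
a=cv2.imread('pics/top9.png')[130:210,290:370];b=cv2.imread('pics/scene9.png')[260:340,340:420]
cv2.imwrite('pics/c9.png',cv2.resize(np.hstack([a,b]),None,fx=5,fy=5,interpolation=2))
"
```

```text
t 25.9 tcp [ 0.6513 -0.0909  0.1457] q [-0.51  0.22  0.02  1.29  0.57 -1.43] F [ 0.01  0.26 -0.13] grip 0.0681
F in L [ 0.1  0.1 -0.2]
rot err deg(tool) [-0.16 -0.09  0.1 ]
grasp pt in L mm [  -4.7 -117.1   58.2]
shift tool units [-3.67  0.   -0.  ]
```

View pics/c9.png

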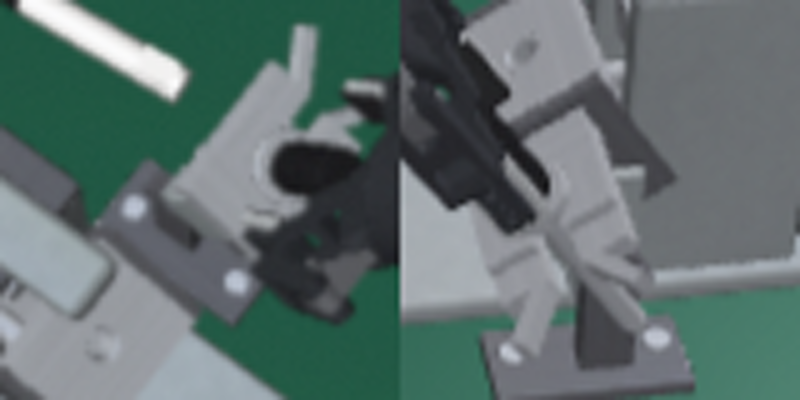

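Released; the pin stands at the pocket. Retreating along the slant.

>>> carry_out(
  series=[
    [[-0.1, 0, 0, 0, 0, 0], [-0.2, 0, 0, 0, 0, 0], [-0.4, 0, 0, 0, 0, 0], [-0.5, 0, 0, 0, 0, 0], [-0.6, 0, 0, 0, 0, 0], [-0.7, 0, 0, 0, 0, 0], [-0.8, 0, 0, 0, 0, 0], [-0.8, 0, 0, 0, 0, 0], [-0.6, 0, 0, 0, 0, 0], [0, 0, 0, 0, 0, 0]],
  ],
)

```text
t: 27.25
tool_pos: [0.6142, -0.1442, 0.2461]
tool_rot: [0.708, -0.017, -0.582, -0.4]
force: [-0.9, -0.4, -0.3]
grip_width: 0.0682
```

```bash
python3 -c "
from h import *
rel()
px={}
for n in('top','scene'):
    p,d=snapshot(n);p=p[:,:,::-1].copy();cv2.imwrite(f'pics/{n}10.png',p);np.save(n+'10.npy',d)
    L=(cloud(n,d)-M0)@F*1000
    dx=L[...,0]+4.7;dy=L[...,1]+117.1;r=np.hypot(dx,dy)
    m=(r<18.5)&(r>14)&(L[...,2]>5)&(L[...,2]<45);print(n,m.sum(),np.histogram(L[m][:,2],bins=np.arange(11,46,2)))
    m=(r<25)&(p.max(-1)<60)&(L[...,2]>20)&(L[...,2]<100)
    k,l,s,c=cv2.connectedComponentsWithStats(m.astype(np.uint8));i=1+np.argmax(s[1:,4])
    rr=cv2.minAreaRect(cv2.findContours((l==i).astype(np.uint8),0,1)[0][0]);print(n,rr);px[n]=rr[0]
K,e=tri(px);print('knob L',((K-M0)@F*1000).round(1),e.round(4))
a=cv2.imread('pics/top10.png')[130:210,290:370];b=cv2.imread('pics/scene10.png')[250:330,340:420]
cv2.imwrite('pics/c10.png',cv2.resize(np.hstack([a,b]),None,fx=5,fy=5,interpolation=2))
"
```

```text
t 27.25 tcp [ 0.6142 -0.1442  0.2461] q [-0.62  0.2   0.19  1.56  0.58 -1.56] F [-0.88 -0.41 -0.29] grip 0.0682
F in L [-0.9  0.5  0.2]
rot err deg(tool) [-0.12 -0.28  0.11]
grasp pt in L mm [  -4.4 -117.9  177.7]
top 76 (array([ 0,  0,  8, 17,  6,  7,  7, 17,  9,  5,  0,  0,  0,  0,  0,  0,  0]), array([11, 13, 15, 17, 19, 21, 23, 25, 27, 29, 31, 33, 35, 37, 39, 41, 43,
       45]))
top ((353.5, 164.0), (10.0, 17.0), 90.0)
scene 94 (array([ 0,  1,  2,  6,  8,  1, 10, 14, 24,  2,  6,  0,  6,  3,  3,  3,  3]), array([11, 13, 15, 17, 19, 21, 23, 25, 27, 29, 31, 33, 35, 37, 39, 41, 43,
       45]))
scene ((358.5000305175781, 291.0000305175781), (24.748737335205078, 12.020814895629883), 45.0)
knob L [  -7.7 -118.4   53. ] [ 0.0005  0.0006  0.0001 -0.0005 -0.0006 -0.0001]
```

View pics/c10.png

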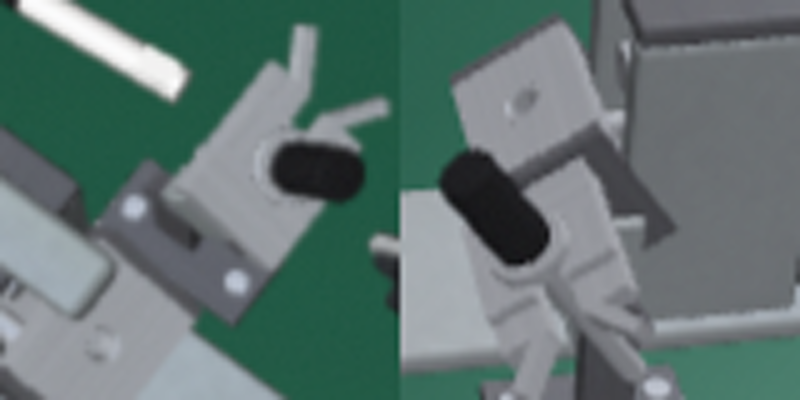

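View pics/scene10.png

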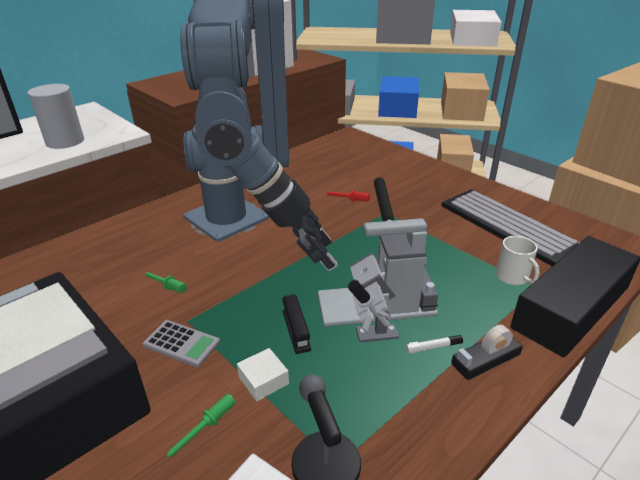

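```bash
python3 -c "
from h import *
im={n:cv2.imread(f'pics/{n}10.png') for n in('top','scene')}
box={'top':(335,150,368,175),'scene':(340,275,375,308)}
px={}
for n,(u0,v0,u1,v1) in box.items():
    P=lambda p:proj(n,M0+F@(np.array(p)/1000)).round(1)
    print(n,'pred knob centre',P([-4.7,-117.1,51.7]),'bot',P([-4.7,-117.1,26.7]),'top',P([-4.7,-117.1,76.7]),'tip',P([-4.7,-117.1,-72.3]))
    m=np.zeros((480,640),np.uint8);m[v0:v1,u0:u1]=im[n][v0:v1,u0:u1].max(-1)<75
    k,l,s,c=cv2.connectedComponentsWithStats(m);i=1+np.argmax(s[1:,4]);r=cv2.minAreaRect(cv2.findContours((l==i).astype(np.uint8),0,1)[0][0]);print(s[i],c[i],r)
    px[n]=r[0]
    L=(cloud(n,np.load(n+'10.npy'))-M0)@F*1000
    q=L[(l==i)&(L[...,2]>20)&(L[...,2]<90)]
    for z0 in(25,35,45,55,65):
        w=q[(q[:,2]>z0)&(q[:,2]<z0+10)];print(z0,len(w),w.mean(0).round(1),w.min(0).round(1),w.max(0).round(1))
K,e=tri(px);print('knob L',((K-M0)@F*1000).round(1),e.round(4))
"
```

```text
top pred knob centre [351.8 163.3] bot [346.8 162.6] top [357.  164.1] tip [328.6 159.8]
[344 159  19  12 179] [353.50837989 164.10614525] ((353.0, 164.5), (11.0, 18.0), 90.0)
25 3 [  -4.4 -107.2   32.7] [ -10.  -108.1   29.9] [   1.8 -106.1   34.5]
35 20 [   1.9 -111.4   40.3] [  -9.5 -120.8   35.3] [   6.4 -104.9   44.8]
45 18 [   1.7 -111.5   50.2] [  -6.6 -121.6   45.3] [   7.1 -104.9   54.7]
55 22 [   1.6 -112.4   59.5] [ -11.2 -122.7   55.1] [   6.9 -104.2   64.8]
65 43 [  -2.6 -114.7   71.8] [ -18.5 -129.3   65.9] [   6.9 -105.5   75. ]
scene pred knob centre [359.6 290.3] bot [365.8 297.6] top [353.2 282.9] tip [388.8 324.7]
[348 280  22  23 291] [358.51890034 290.92439863] ((359.0000305175781, 290.5000305175781), (24.748737335205078, 13.435027122497559), 45.0)
25 22 [  -3.3 -127.7   32.2] [ -15.6 -131.9   29.8] [   5.6 -120.2   34.7]
35 48 [  -4.3 -128.    40.1] [ -17.4 -132.6   35.5] [   5.9 -120.7   44.7]
45 48 [  -4.9 -127.5   50.4] [ -18.1 -133.1   45. ] [   5.3 -118.    54.8]
55 45 [  -4.5 -127.5   60.1] [ -17.1 -133.    55.2] [   5.7 -118.4   64.8]
65 52 [  -5.1 -126.5   70.3] [ -18.6 -132.2   65.2] [   5.5 -109.6   74.8]
knob L [  -7.1 -116.9   52.5] [ 0.0008  0.001   0.0002 -0.0008 -0.001  -0.0002]
```

```bash
python3 -c "
from h import *
a=cv2.imread('pics/scene0.png').astype(int);b=cv2.imread('pics/scene10.png').astype(int)
m=(abs(a-b).max(-1)>50);print([ (tuple(s[:5])) for s in cv2.connectedComponentsWithStats(m.astype(np.uint8))[2][1:] if s[4]>15])
print(state()['t'],job_done())
"
```

```text
[(np.int32(182), np.int32(0), np.int32(65), np.int32(77), np.int32(1603)), (np.int32(248), np.int32(1), np.int32(37), np.int32(82), np.int32(875)), (np.int32(374), np.int32(0), np.int32(34), np.int32(27), np.int32(234)), (np.int32(261), np.int32(5), np.int32(10), np.int32(68), np.int32(390)), (np.int32(269), np.int32(5), np.int32(2), np.int32(18), np.int32(21)), (np.int32(270), np.int32(24), np.int32(4), np.int32(47), np.int32(61)), (np.int32(195), np.int32(26), np.int32(20), np.int32(9), np.int32(45)), (np.int32(377), np.int32(35), np.int32(26), np.int32(16), np.int32(208)), (np.int32(181), np.int32(47), np.int32(6), np.int32(22), np.int32(40)), (np.int32(362), np.int32(51), np.int32(48), np.int32(69), np.int32(1680)), (np.int32(184), np.int32(70), np.int32(4), np.int32(13), np.int32(25)), (np.int32(231), np.int32(78), np.int32(106), np.int32(192), np.int32(5041)), (np.int32(190), np.int32(101), np.int32(8), np.int32(25), np.int32(81)), (np.int32(206), np.int32(125), np.int32(31), np.int32(23), np.int32(271)), (np.int32(184), np.int32(130), np.int32(13), np.int32(32), np.int32(243)), (np.int32(374), np.int32(178), np.int32(20), np.int32(43), np.int32(465)), (np.int32(371), np.int32(218), np.int32(6), np.int32(4), np.int32(18)), (np.int32(345), np.int32(249), np.int32(20), np.int32(22), np.int32(241)), (np.int32(348), np.int32(280), np.int32(22), np.int32(24), np.int32(293)), (np.int32(380), np.int32(317), np.int32(9), np.int32(9), np.int32(33))]
the job is handed in; nothing more can be done
27.35 None
```

The paper punch is unlocked and the lock pin is parked in the bracket, knob up. I handed the job in at 27.35 s, under the 58 s limit.

- **Drawing the pin:** I gripped the black knob along its slant and drew the pin straight out, about 126 mm. The images show the lever sprung up.
- **Parking:** The pin went in through the flared mouth of the notch. I felt the closed end at about 5 N and backed off about 1 mm to the pocket's centre. Then I lowered it in small steps until it stood on the floor with about 8 N, let go and backed away.

**Last checks:**
- **Seating:** The flange top is about 27–28 mm above the level of the bore's mouth. I expected 26.7 mm for a shoulder on the pocket floor, and about 33 mm if it sat on the lip.
- **Lean:** The knob's sides show no tilt in depth. The pin slid about 1.3 mm down the slope inside the pocket's clearance when I released it.
- **Surroundings:** Comparing the first and last scene pictures, only the arm, the lever and the pin changed. The gripper is clear and touches nothing.
- **One disagreement:** A first two-view fix put the knob about 3 mm downslope (a second fix, 2.4 mm), where depth showed 1.3 mm. A pixel there is about 2–3 mm, so I trusted the depth.

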